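Pack and latch the travel spice caddy

TASK

Pack the wooden spice caddy for the trip: swing its lid frame right back, then stand every jar that is out on the table upright and fully home in its own pocket, strictly in number order starting with pocket 1 at the far end, so that you never reach across jars already standing (1 jam jar, 2 spice jar with red filling, 3 spice jar with green herbs, 4 spice jar with yellow filling, 5 wooden shaker; a pocket whose jar is not there stays empty). Then close the lid frame down onto its rests and only after that swing the brass latch bar over the frame's front rail until it rests in its keeper. Leave the mug where it is.

Things in the scene. Friction and masses are not known exactly. Their poses are not given: they have to be found in the camera images.
- caddy: Travel spice caddy, 2.5 kg, standing loose: wooden tray 310 x 140 mm with a row of five square pockets. Origin: centre of its underside; x along the row to the far end, y left (hinge side), z up. Floor 8 mm thick, block top at z = 50 mm; end panels 114 mm high, outer faces at x = +-155 mm. Brass studs on the right-hand ledge number the pockets: one at the far end to five at the near end.
- jam: Jam jar with a white lid, 69 mm diameter at most (lid 65 mm), 99 mm tall, lid from 88 to 99 mm, 0.42 kg; belongs in pocket 1. Upright at the start, its origin is the centre of its underside, z up its axis. May be absent.
- paprika: Glass spice jar with red filling (paprika), dark blue label, black lid with a blue mark on top, 41 mm diameter, 105 mm tall (lid from 85 mm up), 0.11 kg; belongs in pocket 2. Upright at the start, its origin is the centre of its underside, z up its axis. May be absent.
- herbs: Glass spice jar with pale green filling (herbs), green label, black lid with a green mark on its black top, 45 mm diameter, 105 mm tall (lid from 85 mm up), 0.11 kg; belongs in pocket 3. Upright at the start, its origin is the centre of its underside, z up its axis. May be absent.
- turmeric: Glass spice jar with yellow-brown filling (turmeric), green label, dark lid with a green mark on its brown top, 44 mm diameter, 105 mm tall (lid from 85 mm up), 0.11 kg; belongs in pocket 4. Upright at the start, its origin is the centre of its underside, z up its axis. May be absent.
- shaker: Turned wooden shaker, 44 mm diameter at the foot, narrowing to about 35 mm at 70 mm up, 95 mm tall, 0.11 kg; belongs in pocket 5. Upright at the start, its origin is the centre of its underside, z up its axis. May be absent.
- mug: White mug of tea, 82 mm diameter, 91 mm tall, bystander: not to be moved. Origin: centre of its underside.
- pocket1 (a point): Centre of the floor of pocket 1 (1 stud, far end), 74 mm square, 42 mm deep, where the jam jar stands. Axes as the caddy's.
- pocket2 (a point): Centre of the floor of pocket 2 (2 studs), 50 mm square, 42 mm deep, where the red paprika jar stands. Axes as the caddy's.
- pocket3 (a point): Centre of the floor of pocket 3 (3 studs, middle), 50 mm square, 42 mm deep, where the green herb jar stands. Axes as the caddy's.
- pocket4 (a point): Centre of the floor of pocket 4 (4 studs), 50 mm square, 42 mm deep, where the yellow turmeric jar stands. Axes as the caddy's.
- pocket5 (a point): Centre of the floor of pocket 5 (5 studs, near end), 50 mm square, 42 mm deep, where the wooden shaker stands. Axes as the caddy's.
- lid (a joint): Angle of the lid frame about its hinge: 0 = closed and level on its rests, grows as it swings up and to the left (caddy +y), 1.57 = upright, stop at 1.9. Stiff hinge: it stays where it is left; about 4 N at the grip moves it. The frame is 130 mm deep; a slat along its middle passes 4 mm above the jars' lids when closed, so it must be open to load.
- lid_hinge (a point): Middle of the lid frame's hinge axis, which runs along the caddy's x, 120 mm above the table on its left side. Axes as the caddy's.
- lid_grip (a point): Middle of the dark wooden sleeve (16 mm diameter, 100 mm long, along the caddy's x) on the lid frame's front rail; 130 mm from the hinge axis. With the lid at angle a it lies at y = -130 cos a, z = +130 sin a mm from lid_hinge in the caddy's axes. Free to pinch from above at every angle.
- latch (a joint): Angle of the brass latch bar at the near end of the caddy: 0 = closed, level in its keeper over the end of the lid frame's front rail; grows as it swings up and away to the right (caddy -y), 1.57 = upright, stop at 2.8. It stays where it is left; about 1 N moves it.
- latch_hinge (a point): Point on the latch bar's pivot axis (along the caddy's x), level with latch_grip along x, 131 mm above the table. Axes as the caddy's.
- latch_grip (a point): Middle of the free part of the dark wooden peg (12 mm diameter, lying along the caddy's x, pointing to the robot) at the tip of the latch bar, 72 mm from the pivot, 15 mm beyond the caddy's near end face. With the latch at angle a it lies at y = +72 cos a, z = +72 sin a mm from latch_hinge in the caddy's axes. Free to pinch from above at every angle below 2.6.
There are look-alikes about, which are no part of the job. Leave any turquoise look-alike of the jam alone.

How it is judged:
By the outcome, as a careful person would: the job done as asked, in the order asked, and still so for the second after the job is handed in, with the robot touching nothing.
Of jam, paprika, herbs, turmeric, shaker only 3 to 5 are there at a start; the rules pass over those that are not, and their reading is None.
At some moment in a run one of caddy may be knocked a few centimetres aside while the robot is not near it.
It also fails if it takes over 210 s, if anything falls off the work surface, if the arm or the gripper's body presses on something with over 40 N, if the wrist force passes 120 N, or if a joint passes its speed limit or range.

ROBOT

A 6-joint arm with a two-finger parallel gripper is mounted at the origin on a cart in front of the work surface, level with it; the furniture and walls round the work are solid. World frame = base frame: x ahead of the robot, y to its left, z up, the work surface at z = 0. Lengths are in mm, angles in rad, forces in N, time in s.
With the tool pointing down it reaches from about 375 to 925 mm from the base axis. Payload 5.7 kg.
Tool frame: the origin (TCP) lies midway between the tips of the shut fingers; the grasp point (between the pads) lies 19 mm behind it; z points along the fingers, y is the line along which they close (so a half turn about z gives the same grasp; the last joint's range is limited). The gripper opens to 85 mm and grips with 20 to 120 N. Pads are 22 mm wide; open, the fingers measure 114 mm over their backs; the gripper's body (76 mm by 85 mm) begins 54 mm behind the grasp point. The pads swing forward as they close: fully open they stand 13 mm farther back than shut.
Start: joints at [-1.29, 0.359, 1.51, -0, 1.272, -0.115], TCP at [231.31, -553.587, 231.267] pointing down, gripper open.
Joint ranges: [-2.97, 2.97], [-1.01, 2.36], [0.21, 2.38], [-0.96, 4.11], [0.2, 2.71], [-2.98, 2.98]. Speed limits (rad/s): [2.39, 2.39, 3.14, 3.14, 3.14, 3.14].

INTERFACE

Orientations are given as a unit quaternion [w, x, y, z].
In Python, from rig import robot gives the robot as it stands.
- The arm moves only by the shell command python3 -m handwheel 'ROWS' [OPENING] [FORCE]. ROWS is JSON, a list of rows, each a list of 4 numbers: the shift along the world's x, y, z in mm, then the turn about the world's z in rad. A call has exactly 8 rows; each row is the pose to reach, as a shift and turn from the pose commanded when the call began; what a row does not reach only later rows make up. A row lasts 1/10 s, in which the tool goes at most 50 mm and 8.59 degrees, less where a joint would pass 70% of its speed; a pose out of reach is approached as far as the arm can. A call with a gripper value outside its range is refused whole. OPENING is the closure, from -1 (fully open) to 1 (shut), set as the call begins (- or left out, the last holds). The fingers move at their own pace and stop on an object; FORCE is the grip in N (left out, the last holds). Time passes only in rows, so rows that repeat a pose let the fingers close, or fill a call up. It gives the time, the measured TCP pose, the force, the opening and the grip force at its end, in the units of the state.
- robot.observe(): the state, without advancing time (a new reading comes with each control period).
- robot.grab_frame(name): name is "scene" or "top" or "wrist"; returns a dict with "pixels" (400x640x3 uint8, red, green, blue), "K" (3x3 intrinsics, pixels), "position" and "attitude" of the camera in the world. Camera axes: x right, y down, z forward; pixel columns grow to the right and rows downward; lengths in mm; the calibration is good to about 2 mm. A picture is of the moment at which its call begins. There is no depth.
- robot.job_done(): hands the job in; it is judged then, once.
The state is a dict: "time_s": time; "joint_pos": joint angles; "qvel": joint speeds; "joint_torque": joint torques, N m; "ee_pos": TCP position; "tool_rot": TCP orientation; "force": force on the tool from outside, world axes, zero at the start; "moment": the same for the moment, N m; "width": opening from 0.0 (shut) to 1.0 (fully open); "grasp_force": force on a finger pad.
Only numpy, scipy, OpenCV 4.12 (cv2) and the standard library are available. Lean on these libraries where they do the work, as an engineer would, in place of code of your own. Each camera call takes 0.05 s, during which the arm holds its last target. There are 200 camera calls.

## Working session

There is one attempt and no reset: what is moved stays moved. The work goes in short steps, Python scripts to look and compute and a shell command to move; the robot and the scene stay as the last step left them, time stands still between calls to the robot, and variables do not carry over. Pictures are saved under pics/ and viewed, at most 14 in all, crops included, and the job is handed in when it is done.

```bash
ls; mkdir -p pics
cat > h.py <<'E'
import numpy as np, cv2
from rig import robot
from scipy.spatial.transform import Rotation as R
def rot(a):
    a=np.array(a,float)
    return a if a.shape==(3,3) else R.from_quat(np.r_[a[1:],a[0]]).as_matrix()
def grab(n,fn=None):
    f=robot.grab_frame(n)
    if fn: cv2.imwrite('pics/'+fn,f['pixels'][...,::-1])
    return f
def ray(f,u,v):
    d=rot(f['attitude'])@np.linalg.inv(f['K'])@np.array([u,v,1.0]); return np.array(f['position'],float),d
def onz(f,u,v,z):
    p,d=ray(f,u,v); return p+d*(z-p[2])/d[2]
def proj(f,P):
    q=np.array(f['K'])@(rot(f['attitude']).T@(np.array(P,float)-np.array(f['position']))); return q[:2]/q[2]
def tri(*uv):  # (f,u,v)...
    A=np.zeros((3,3));b=np.zeros(3)
    for f,u,v in uv:
        p,d=ray(f,u,v); d=d/np.linalg.norm(d); M=np.eye(3)-np.outer(d,d); A+=M;b+=M@p
    return np.linalg.solve(A,b)
E
python3 - <<'E'
from h import *
for n in ('scene','top'):
    f=grab(n,n+'0.png'); print(n,f['position'],f['attitude'],f['K'])
print(robot.observe())
E
```

```text
pics
scene [ -74.77220304 1090.43783288  674.05416701] [ 0.12858724 -0.21850393  0.80923811 -0.52995758] [[376.71531966   0.         318.79825534]
 [  0.         376.71531966 197.80351088]
 [  0.           0.           1.        ]]
top [ 390.64506901    8.08737778 1324.42361098] [ 0.03301139 -0.69710801  0.71526218 -0.03675164] [[428.46662674   0.         318.76523284]
 [  0.         428.46662674 200.00235879]
 [  0.           0.           1.        ]]
{'time_s': 0.1, 'joint_pos': array([-1.29012000e+00,  3.59411297e-01,  1.51130685e+00,  9.90242703e-06,
        1.27253639e+00, -1.15143184e-01]), 'qvel': array([-0.0009052 , -0.00017361, -0.0031548 , -0.00170229, -0.00069472,
        0.00140893]), 'joint_torque': array([ 1.82637305e-04, -5.28650022e+01, -2.79350621e+01, -1.57047452e-04,
        5.02780473e-03,  3.18177126e-05]), 'ee_pos': array([ 231.14010025, -553.02739811,  230.55717343]), 'tool_rot': array([-8.28488113e-04,  9.80479653e-01,  1.96618820e-01, -6.39804727e-05]), 'force': array([-0.19622412, -0.27189369, -0.2416263 ]), 'moment': array([-0.04592866, -0.00703861,  0.0435631 ]), 'grasp_force': 0.0, 'width': 0.9989290547754778}
```

View pics/scene0.png

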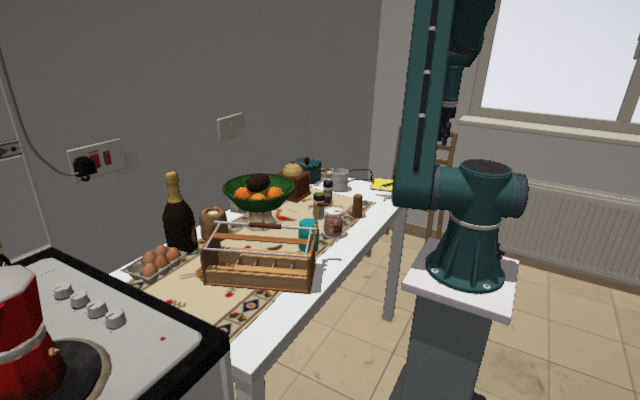

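View pics/top0.png

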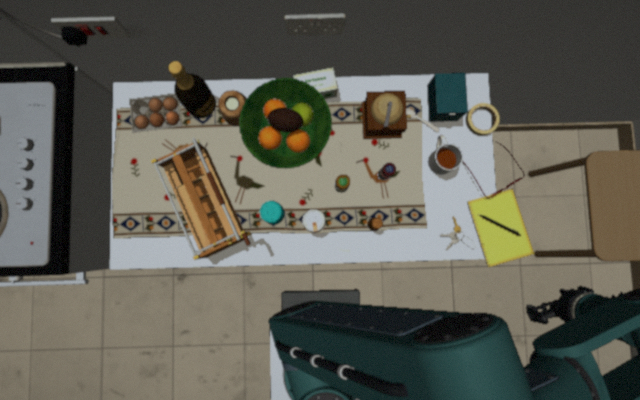

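The scene shows the caddy at about (260,255), the turquoise look-alike at (308,235), the jam jar at (333,222), two spice jars at (319,205) and (328,190), and the shaker at (357,205). In the top view the caddy is at (205,200), jam (315,220), green-marked jar (343,183), blue-marked jar (388,170), shaker (376,224) and mug (447,158). I'll zoom in on these.

Run:
```python
import cv2, numpy as np
t=cv2.imread('pics/top0.png'); s=cv2.imread('pics/scene0.png')
cv2.imwrite('pics/c1.png',cv2.resize(t[130:270,145:295],None,fx=4,fy=4,interpolation=cv2.INTER_CUBIC))
a=cv2.resize(s[160:300,190:390],None,fx=4,fy=4,interpolation=cv2.INTER_CUBIC)
cv2.imwrite('pics/c2.png',a)
```

```text
(no output)
```

View pics/c1.png

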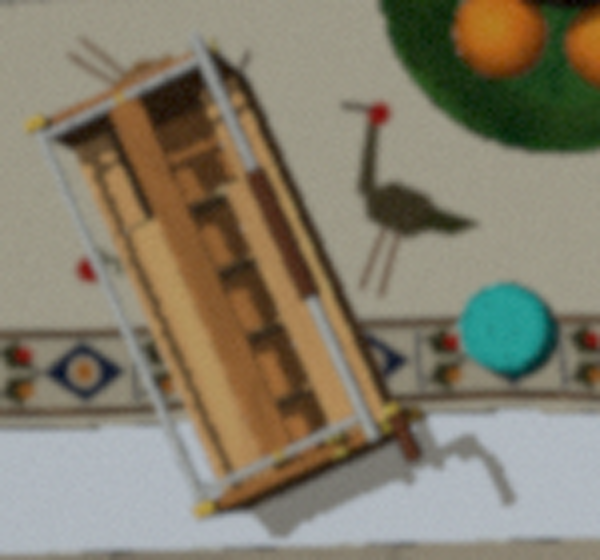

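View pics/c2.png

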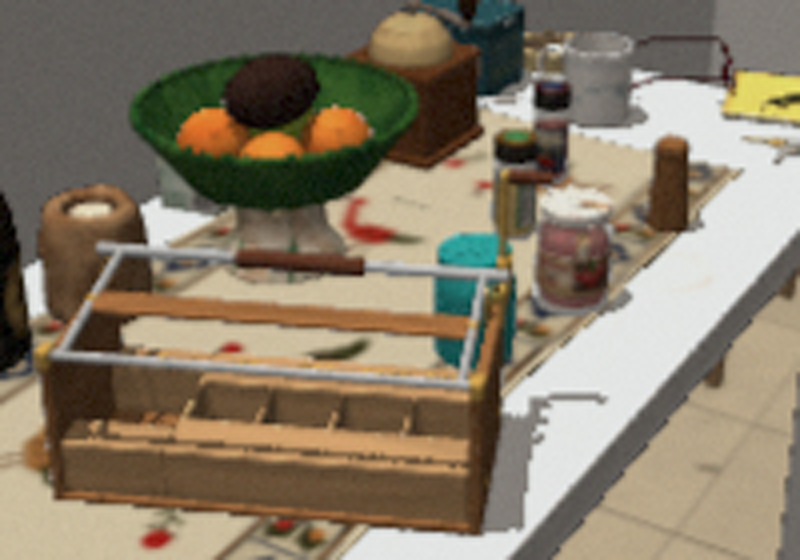

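The top crop shows the caddy with hinge-rail ends at (37,124) and (205,508) and the near end lower right; the lid is slightly raised and its dark sleeve runs (250,170)-(315,298). In the scene crop the latch peg stands upright at (525,178), and one jar has a green mark at (517,137).

Run:
```python
from h import *
t=grab('top'); s=grab('scene')
T=lambda x,y:(t,145+x/4,130+y/4); S=lambda x,y:(s,190+x/4,160+y/4)
r=lambda p:np.round(p,1)
hf=tri(T(42,128),S(62,355)); hn=tri(T(205,507),S(465,380))
print('hinge far,near',r(hf),r(hn))
gf=tri(T(256,170),S(240,258)); gn=tri(T(312,296),S(362,266)); print('grip ends',r(gf),r(gn))
lp=tri(T(408,440),S(525,178)); print('latchpeg',r(lp))
d=hf-hn; print('yaw',np.arctan2(d[1],d[0]),np.linalg.norm(d))
for n,u,v,z in [('jam',315,220,99),('g',343,183,105),('b',388,170,105),('shk',376,224,95),('tq',272,212,99),('mug',447,158,91)]:
    p=onz(t,u,v,z); print(n,r(p),np.hypot(p[0],p[1]).round())
for n,c in [('g',(343,183)),('b',(388,170))]:
    print(n,t['pixels'][c[1]-9:c[1]+10:3,c[0]-9:c[0]+10:3].tolist())
```

```text
hinge far,near [627.6 460.1 117.9] [363.1 346.5 122.2]
grip ends [592.8 305.7 132.8] [504.7 267.8 133.1]
latchpeg [405.  192.2 200.8]
yaw 0.4054319783920283 287.9001949238549
jam [454.7  12.3  99. ] 455.0
g [558.6 -70.8 105. ] 563.0
b [ 593.1 -201.6  105. ] 626.0
shk [ 438.9 -162.4   95. ] 468.0
tq [480.8 134.8  99. ] 499.0
mug [ 626.5 -378.2   91. ] 732.0
g [[[156, 152, 134], [155, 151, 134], [133, 125, 106], [130, 120, 100], [129, 122, 104], [154, 152, 133], [154, 152, 136]], [[157, 152, 134], [116, 101, 77], [89, 82, 35], [87, 77, 31], [83, 74, 31], [131, 122, 104], [157, 151, 134]], [[148, 144, 127], [94, 72, 31], [67, 118, 64], [62, 115, 71], [67, 98, 47], [109, 90, 59], [153, 149, 132]], [[140, 139, 127], [90, 67, 28], [67, 106, 51], [56, 111, 65], [66, 90, 38], [107, 89, 60], [157, 154, 138]], [[125, 121, 110], [61, 49, 27], [96, 73, 30], [87, 79, 35], [89, 66, 27], [132, 129, 114], [156, 152, 136]], [[146, 142, 126], [62, 62, 53], [54, 47, 38], [61, 53, 34], [77, 76, 63], [154, 149, 133], [158, 153, 137]], [[158, 153, 137], [131, 128, 116], [116, 112, 99], [119, 115, 103], [151, 148, 131], [156, 151, 136], [155, 152, 134]]]
b [[[157, 153, 137], [158, 153, 135], [154, 151, 135], [147, 140, 125], [150, 145, 129], [157, 153, 134], [157, 154, 137]], [[155, 152, 135], [151, 147, 131], [95, 83, 75], [55, 27, 35], [63, 37, 34], [121, 114, 103], [157, 153, 136]], [[155, 152, 135], [98, 91, 80], [46, 31, 38], [52, 61, 83], [46, 56, 77], [63, 38, 38], [153, 149, 134]], [[105, 102, 93], [46, 31, 26], [53, 33, 39], [57, 63, 83], [48, 61, 83], [65, 38, 34], [131, 128, 110]], [[55, 51, 49], [53, 35, 31], [56, 29, 29], [54, 25, 30], [58, 26, 27], [57, 38, 30], [79, 79, 61]], [[49, 51, 46], [48, 35, 33], [56, 33, 29], [45, 34, 26], [54, 53, 37], [86, 84, 68], [148, 143, 128]], [[101, 78, 62], [59, 51, 42], [74, 63, 55], [112, 97, 82], [149, 144, 128], [155, 151, 134], [157, 151, 136]]]
```

```bash
python3 -m handwheel '[[180,340,130,0.01],[180,340,130,0.01],[180,340,130,0.01],[180,340,130,0.01],[180,340,130,0.01],[180,340,130,0.01],[180,340,130,0.01],[180,340,130,0.01]]' -1 60
python3 - <<'E'
from h import *
f=grab('wrist','w1.png'); print(f['position'],robot.observe()['ee_pos'])
E
```

```text
time_s: 1.0
ee_pos: [409.0, -216.8, 360.0]
tool_rot: [0.0, 0.98, 0.201, 0.0]
force: [1.1, -0.6, -0.0]
width: 1.001
grasp_force: 0.0
[ 487.44194487 -181.69819316  502.75477132] [ 412.73678666 -211.11316869  362.76936405]
```

View pics/w1.png

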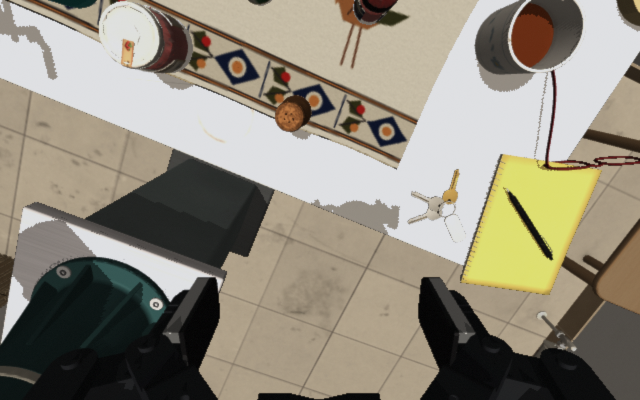

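The wrist view shows jam (145,38), shaker (293,113), mug (530,35), and the edge of a red jar at (373,10). Next I'll move on towards the caddy, measuring on the way.

```bash
python3 -m handwheel '[[10,180,0,0],[10,180,0,0],[10,180,0,0],[10,180,0,0],[10,180,0,0],[10,180,0,0],[10,180,0,0],[10,180,0,0]]'
python3 -c "
from h import *
f=grab('wrist','w2.png')"
python3 -m handwheel '[[0,50,0,0],[0,100,0,0],[20,150,0,0],[40,200,0,0],[60,250,0,0],[80,290,0,0],[80,320,0,0],[80,320,0,0]]'
python3 -c "
from h import *
f=grab('wrist','w3.png'); print(robot.observe()['ee_pos'])
import cv2
a=cv2.imread('pics/w2.png');b=cv2.imread('pics/w3.png');cv2.imwrite('pics/w23.png',cv2.resize(np.vstack([a[:280],b[:330]]),None,fx=.95,fy=.95))"
```

```text
time_s: 1.85
ee_pos: [418.7, -39.9, 359.2]
tool_rot: [0.0, 0.98, 0.201, -0.0]
force: [0.6, -0.6, -0.3]
width: 1.003
grasp_force: 0.0
time_s: 2.7
ee_pos: [499.7, 284.6, 358.3]
tool_rot: [-0.001, 0.979, 0.203, -0.0]
force: [-0.2, -0.0, 0.5]
width: 0.999
grasp_force: 0.0
[499.188574   282.28057177 358.4548268 ]
```

View pics/w23.png

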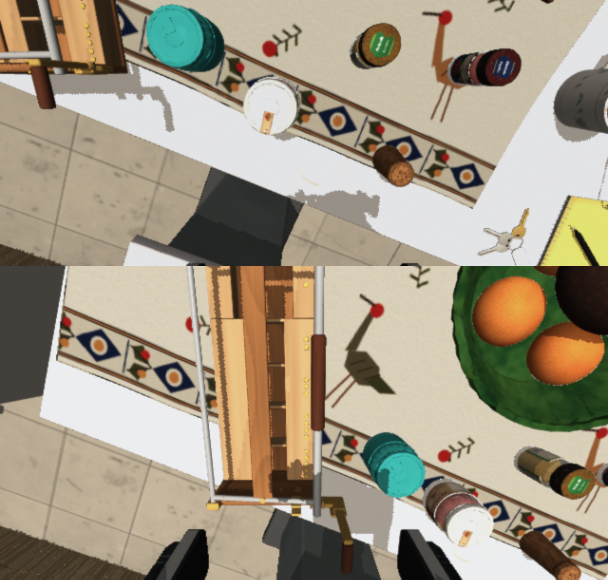

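The upper half shows the turquoise jar (185,38), jam (270,107), green-marked brown lid (378,45), blue-marked jar (490,67) and shaker (395,165). The lower half shows the caddy from above, with the sleeve at (318,383) and the latch peg at (347,552). The green-marked jar's filling decides whether it is herbs or turmeric, so I'll crop it.

```bash
python3 -c "
import cv2,numpy as np
a=cv2.imread('pics/w2.png');b=cv2.imread('pics/w3.png');s=cv2.imread('pics/scene0.png')
c=[cv2.resize(x,(390,290),interpolation=cv2.INTER_CUBIC) for x in (b[175:265,530:640],s[180:225,305:345],a[15:105,365:475],a[30:100,465:555])]
cv2.imwrite('pics/c3.png',np.vstack([np.hstack(c[:2]),np.hstack(c[2:])]))"
```

```text
(no output)
```

View pics/c3.png

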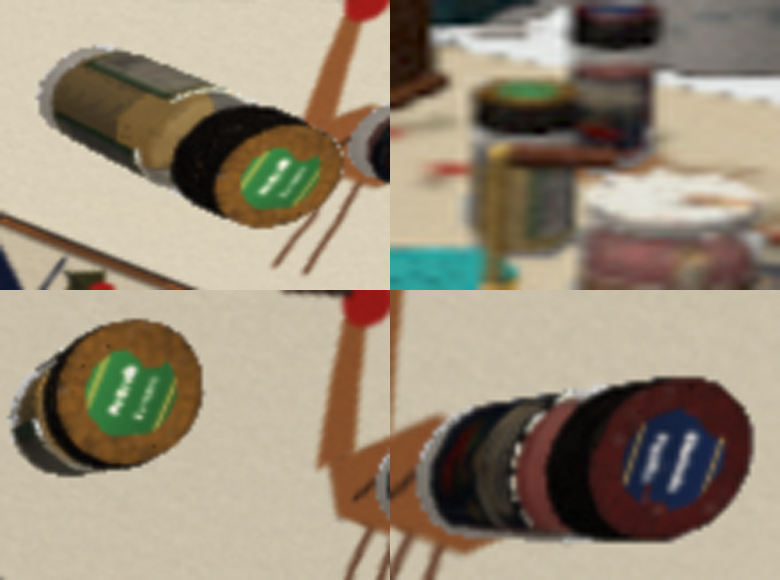

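The filling is yellow-brown and the lid top is brown with a green mark, so this jar is turmeric. The other is paprika, with red filling and a blue mark. Herbs is absent. Now a precise sleeve and latch measurement.

```bash
cat >> h.py <<'E'
def blob(f,lo,hi,roi):
    x0,y0,x1,y1=roi; hsv=cv2.cvtColor(f['pixels'],cv2.COLOR_RGB2HSV)[y0:y1,x0:x1]
    m=cv2.morphologyEx(cv2.inRange(hsv,np.array(lo),np.array(hi)),cv2.MORPH_OPEN,np.ones((3,3)))
    cs=cv2.findContours(m,cv2.RETR_EXTERNAL,cv2.CHAIN_APPROX_NONE)[0]
    c=max(cs,key=cv2.contourArea); c=c+np.array([x0,y0]); return c
def ends(c):
    b=cv2.boxPoints(cv2.minAreaRect(c)); b=b[np.argsort(b[:,1])]; return b[:2].mean(0),b[2:].mean(0)
E
python3 - <<'E'
from h import *
f=grab('wrist'); h=cv2.cvtColor(f['pixels'],cv2.COLOR_RGB2HSV)
print(h[120,325:346].tolist()); print(h[308,355:376].tolist())
for n,roi,z in [('sleeve',(315,55,350,190),133),('peg',(352,280,380,330),200)]:
    c=blob(f,(0,60,20),(12,255,110),roi); a,b=ends(c); A,B=onz(f,*a,z),onz(f,*b,z)
    print(n,a,b,cv2.contourArea(c),A.round(1),B.round(1),np.arctan2(*(A-B)[1::-1]),np.linalg.norm(A-B))
print(robot.observe()['ee_pos'])
E
```

```text
[[12, 148, 88], [8, 163, 72], [9, 166, 86], [9, 167, 93], [9, 166, 97], [8, 162, 99], [9, 162, 104], [9, 165, 105], [9, 166, 103], [8, 163, 100], [9, 165, 96], [9, 166, 92], [8, 166, 83], [9, 168, 73], [8, 141, 65], [15, 56, 110], [21, 39, 207], [21, 38, 216], [21, 39, 215], [21, 39, 216], [21, 39, 217]]
[[60, 12, 43], [60, 6, 41], [8, 90, 31], [8, 154, 38], [9, 160, 43], [10, 174, 44], [9, 158, 50], [9, 164, 53], [8, 170, 54], [8, 167, 55], [9, 164, 53], [8, 162, 52], [8, 159, 48], [9, 149, 41], [30, 16, 31], [75, 13, 40], [60, 12, 42], [60, 12, 42], [60, 6, 42], [75, 12, 43], [70, 18, 43]]
sleeve [332.8299   69.94914] [331.59705 171.04387] 1342.0 [594.4 309.3 133. ] [501.9 269.4 133. ] 0.4077899712589536 100.69870408022321
peg [363.48892 292.70996] [361.942   322.10223] 309.0 [415.8 199.1 200. ] [383.8 185.4 200. ] 0.40412590381345087 34.765227211449364
[498.88174374 280.93352344 358.64609774]
```

```bash
python3 -m handwheel '[[49,9,-50,0],[49,9,-100,0],[49,9,-150,0],[49,9,-180,0],[49,9,-200,0],[49,9,-220,0],[49,9,-237,0],[49,9,-242,0]]' 0 60
python3 -m handwheel '[[0,0,-1,0],[0,0,-1,0],[0,0,-1,0],[0,0,-1,0],[0,0,-1,0],[0,0,-1,0],[0,0,-1,0],[0,0,-1,0]]' 1 60
```

```text
time_s: 3.6
ee_pos: [546.5, 287.6, 115.7]
tool_rot: [0.001, 0.98, 0.2, -0.002]
force: [-0.3, 0.4, 0.1]
width: 0.496
grasp_force: 0.0
time_s: 4.4
ee_pos: [548.5, 288.8, 117.3]
tool_rot: [0.001, 0.979, 0.202, 0.001]
force: [1.9, -5.8, -2.1]
width: 0.165
grasp_force: 58.4
```

```bash
python3 -m handwheel '[[-1,2,12,0],[-2,5,24,0],[-4,9,37,0],[-6,14,48,0],[-9,20,59,0],[-12,27,70,0],[-15,35,79,0],[-19,44,88,0]]'
```

```text
time_s: 5.2
ee_pos: [530.0, 330.8, 206.1]
tool_rot: [0.003, 0.979, 0.201, 0.001]
force: [3.0, -10.8, 0.1]
width: 0.164
grasp_force: 58.4
```

```bash
python3 -m handwheel '[[-4,10,8,0],[-9,20,14,0],[-13,31,19,0],[-18,42,23,0],[-23,54,26,0],[-28,66,28,0],[-34,78,28,0],[-39,90,27,0]]'
python3 -m handwheel '[[-2,6,-1,0],[-5,12,-2,0],[-7,17,-4,0],[-9,21,-5,0],[-10,23,-6,0],[-10,23,-6,0],[-10,23,-6,0],[-10,23,-6,0]]'
python3 -m handwheel '[[0,0,0,0],[0,0,0,0],[0,0,0,0],[0,0,40,0],[0,0,80,0],[0,0,120,0],[0,-50,140,0],[0,-80,140,0]]' 0
python3 - <<'E'
from h import *
f=grab('wrist','w4.png'); s=grab('scene','s4.png')
a=cv2.imread('pics/w4.png');b=cv2.imread('pics/s4.png')[150:350,150:410]
cv2.imwrite('pics/m4.png',cv2.resize(np.vstack([cv2.resize(a,(520,325)),cv2.resize(b,(520,400))])[:,:],(400,558)))
print(robot.observe()['ee_pos'])
E
```

```text
time_s: 6.0
ee_pos: [490.2, 422.6, 234.9]
tool_rot: [0.002, 0.979, 0.201, 0.001]
force: [-4.2, -9.7, 15.2]
width: 0.163
grasp_force: 62.0
time_s: 6.8
ee_pos: [479.6, 447.6, 231.2]
tool_rot: [-0.001, 0.979, 0.202, 0.002]
force: [-8.4, -5.4, 25.0]
width: 0.158
grasp_force: 64.6
time_s: 7.6
ee_pos: [480.7, 367.7, 368.8]
tool_rot: [-0.001, 0.979, 0.202, 0.003]
force: [0.9, -0.9, -0.1]
width: 0.501
grasp_force: 0.0
[479.75956287 364.66420619 366.6229013 ]
```

View pics/m4.png

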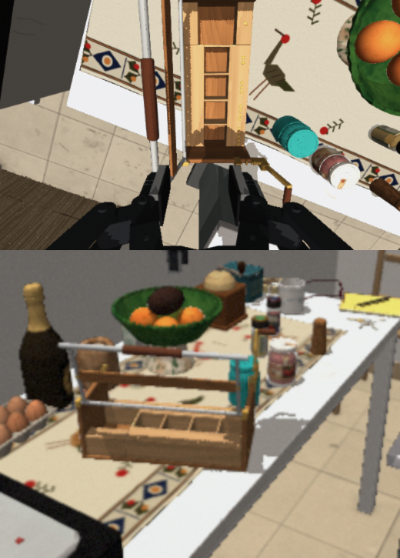

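The upper half shows the lid frame fully back on the left (sleeve at (150,100)) and the pockets open at (215,70). The lower half confirms the lid is swung back. I'll look straight down on the tray next.

```bash
python3 -m handwheel '[[50,-60,0,0],[50,-60,0,0],[50,-60,0,0],[50,-60,0,0],[50,-60,0,0],[50,-60,0,0],[50,-60,0,0],[50,-60,0,0]]' -1
python3 - <<'E'
from h import *
import pickle
f=grab('wrist','w5.png'); pickle.dump(f,open('w5.pkl','wb'))
a=cv2.imread('pics/w5.png')[0:330,200:460]; cv2.imwrite('pics/w5c.png',cv2.resize(a,None,fx=1.8,fy=1.8,interpolation=cv2.INTER_CUBIC))
print(robot.observe()['ee_pos'],f['position'],rot(f['attitude']).round(3))
E
```

```text
time_s: 8.5
ee_pos: [529.2, 308.0, 365.4]
tool_rot: [-0.0, 0.979, 0.202, 0.0]
force: [-1.1, -0.2, -0.0]
width: 1.003
grasp_force: 0.0
[529.30147618 307.81225425 365.41223365] [607.65368909 343.10325392 508.09492529] [[ 0.396 -0.867 -0.302]
 [-0.918 -0.373 -0.131]
 [ 0.001  0.329 -0.944]]
```

View pics/w5c.png

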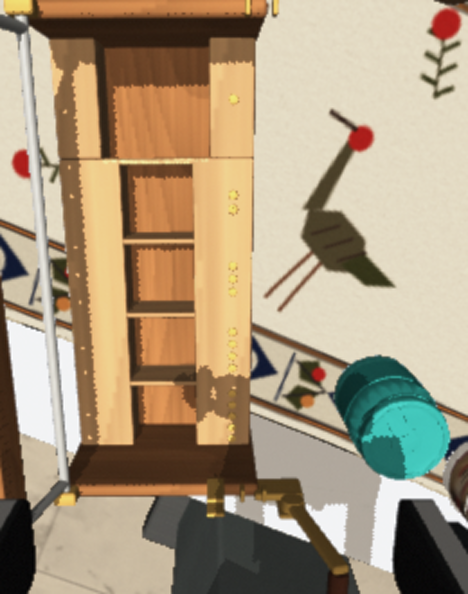

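The crop shows all five pockets: pocket 1 at (155,100), pocket 5 at (165,415). Brass stud groups run along x≈233, centred at y≈98, 203, 279, 350 and 418. The latch peg is at (338,580) and the lid is fully back on the left.

```bash
cat >> h.py <<'E'
def studs(f,roi,yaw0=0.4075,org=(0,0)):
    x0,y0,x1,y1=roi; hsv=cv2.cvtColor(f['pixels'],cv2.COLOR_RGB2HSV)[y0:y1,x0:x1]
    m=cv2.inRange(hsv,np.array((22,110,150)),np.array((34,255,255)))
    n,_,st,ce=cv2.connectedComponentsWithStats(m)
    return [(c+[x0,y0],s[4]) for c,s in zip(ce[1:],st[1:]) if 3<=s[4]<60]
def C(p,yaw=0.4075):
    c,s=np.cos(yaw),np.sin(yaw); return np.array([c*p[0]+s*p[1],-s*p[0]+c*p[1]])
E
python3 - <<'E'
from h import *
import pickle
f=pickle.load(open('w5.pkl','rb'))
P=[]
for c,a in studs(f,(322,40,338,250)):
    p=onz(f,*c,51); P.append(p[:2]); print(c.round(1),a,p.round(1)[:2],C(p).round(1))
P=np.array(P); v=np.linalg.svd(P-P.mean(0))[2][0]; print('yaw',np.arctan(v[1]/v[0]))
for n,(u,v) in dict(p1R=(209,100),p1bot=(155,157),p2R=(194,203),p2L=(122,203),p2top=(158,164),p2bot=(158,237),p3top=(160,243),p3bot=(160,310),p4top=(162,316),p4bot=(162,378),p5top=(164,383),p5bot=(164,444),blockR=(253,279),blockL=(76,350),).items():
    print(n,C(onz(f,200+u/1.8,v/1.8,50)).round(1))
for n,(u,v) in dict(nearpanel=(150,487),near2=(150,494),far=(160,12)).items(): print(n,C(onz(f,200+u/1.8,v/1.8,114)).round(1))
E
```

```text
[329.3  54.3] 18 [643. 344.] [726.7  61.1]
[328.8 107.8] 17 [586.4 319.7] [665.1  61.1]
[328.7 115.5] 14 [577.8 316.1] [655.8  61.2]
[328.6 147. ] 16 [541.5 300.2] [616.1  61. ]
[328.7 154.5] 14 [532.6 296.1] [606.3  60.7]
[328.7 161.5] 14 [524.1 292.3] [597.1  60.7]
[328.5 183.8] 13 [496.2 280.3] [566.7  60.7]
[328.6 190.6] 13 [487.6 276.3] [557.2  60.4]
[328.4 197.4] 13 [478.7 272.7] [547.6  60.7]
[328.5 204. ] 12 [470.1 268.7] [538.1  60.4]
[327.8 237. ] 6 [424.6 249.7] [488.8  60.9]
[327.3 242.3] 3 [416.8 247. ] [480.5  61.6]
yaw 0.40795206473142503
p1R [725.4  76.8]
p1bot [689.5 113.8]
p2R [659.   87.5]
p2L [659.1 137.8]
p2top [685.  111.9]
p2bot [635.6 113.4]
p3top [631.4 112.1]
p3bot [582.4 113.4]
p4top [577.9 112.1]
p4bot [529.1 113.4]
p5top [525. 112.]
p5bot [473.3 113.4]
blockR [605.5  45.2]
blockL [551.6 177.7]
nearpanel [470.9 118.6]
near2 [465.3 118.8]
far [765.5 103.2]
```

```bash
python3 -m handwheel '[[-30,-40,0,0],[-60,-80,0,0],[-90,-120,0,0],[-110,-165,0,0],[-110,-215,0,0],[-110,-265,0,0],[-110,-310,0,0],[-110,-350,0,0]]' -1
python3 - <<'E'
from h import *
import pickle
f=grab('wrist','w6.png'); t=grab('top'); pickle.dump((f,t),open('w6.pkl','wb'))
print(robot.observe()['ee_pos'])
for n,p in dict(jam=(455,12,99),tur=(559,-71,105),pap=(593,-202,105),shk=(439,-162,95)).items(): print(n,proj(f,p).round(), f['pixels'][tuple(proj(f,p).round().astype(int)[::-1])])
for z in (130,180): print('bowl',onz(t,285,122,z).round(), (onz(t,240,122,z)-onz(t,331,122,z)).round())
E
```

```text
time_s: 9.35
ee_pos: [419.2, -44.6, 365.8]
tool_rot: [0.0, 0.98, 0.201, 0.001]
force: [0.0, -0.3, -0.2]
width: 0.997
grasp_force: 0.0
[419.69033908 -46.85467042 365.60883061]
jam [285. 113.] [227 227 228]
tur [395.  51.] [ 44 109  54]
pap [518.  72.] [136 138 146]
shk [414. 183.] [144  92  52]
bowl [735.  91. 130.] [  6. 259.   0.]
bowl [720.  87. 180.] [  6. 249.   0.]
```

View pics/w6.png

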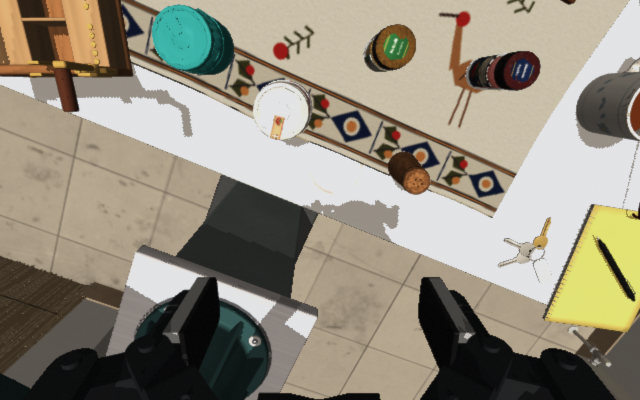

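The wrist view shows the jam lid (282,109), turmeric lid (395,48), paprika lid (521,70), shaker top (415,180) and mug (610,105). I'll refine the centres by mask.

```bash
cat >> h.py <<'E'
def circ(f,lo,hi,roi,z,r,flip=False):
    c=cv2.convexHull(blob(f,lo,hi,roi)); (u,v),ax,_=cv2.fitEllipse(c); p=onz(f,u,v,z)
    q=np.array([proj(f,p+[r*np.cos(a),r*np.sin(a),0]) for a in np.linspace(0,6.28,40)])
    return p,cv2.boundingRect(c),np.r_[q.min(0),np.ptp(q,axis=0)].round()
E
python3 - <<'E'
from h import *
import pickle
f,t=pickle.load(open('w6.pkl','rb'))
h=cv2.cvtColor(f['pixels'],cv2.COLOR_RGB2HSV)
print(h[70,495:545:3].tolist()); print(h[108,248:320:4].tolist(),h[76:145:4,282].tolist())
for n,a in dict(tur=((8,90,70),(75,255,255),(360,20,425,75),105,21),pap=((0,60,40),(179,255,255),(502,45,548,95),105,20),shk=((8,90,110),(20,255,255),(385,145,435,200),95,13),jam=((0,0,200),(179,14,255),(245,75,318,145),99,32.5)).items():
    p,b,q=circ(f,*a); print(n,p.round(1),b,q)
E
```

```text
[[12, 85, 15], [15, 85, 6], [15, 64, 8], [1, 162, 52], [1, 175, 70], [0, 158, 68], [17, 55, 83], [111, 92, 86], [111, 74, 97], [111, 155, 69], [118, 20, 150], [111, 174, 69], [0, 7, 75], [172, 139, 55], [1, 174, 63], [20, 43, 191], [20, 39, 204]]
[[15, 86, 119], [12, 113, 111], [30, 10, 226], [40, 3, 227], [110, 3, 229], [120, 2, 229], [90, 1, 228], [110, 3, 230], [110, 3, 229], [105, 2, 229], [0, 0, 217], [90, 1, 228], [90, 1, 227], [40, 3, 227], [30, 18, 225], [19, 38, 114], [19, 33, 131], [25, 105, 63]] [[20, 51, 175], [27, 15, 186], [45, 2, 227], [30, 11, 227], [120, 1, 228], [100, 3, 229], [110, 3, 229], [110, 3, 229], [105, 2, 229], [105, 2, 229], [15, 9, 226], [18, 117, 199], [12, 118, 207], [14, 76, 195], [10, 3, 226], [30, 3, 227], [16, 21, 157], [110, 3, 230]]
tur [564.1 -69.2 105. ] (376, 24, 40, 44) [375.  23.  40.  44.]
pap [ 596.3 -203.9  105. ] (504, 51, 36, 39) [503.  50.  38.  40.]
shk [ 442.5 -163.2   95. ] (404, 169, 26, 25) [406. 171.  22.  21.]
jam [444.6  22.2  99. ] (245, 83, 61, 62) [245.  87.  58.  59.]
```

```bash
python3 -m handwheel '[[0,20,-40,0],[-10,46,-80,0],[-15,46,-115,0],[-15,46,-115,0],[-15,46,-115,0],[-15,46,-115,0],[-15,46,-115,0],[-15,46,-115,0]]' -1
python3 - <<'E'
from h import *
import pickle
f=grab('wrist','w7.png'); pickle.dump(f,open('w7.pkl','wb'))
print(robot.observe()['ee_pos'],proj(f,(456,16,99)))
u,v=proj(f,(456,16,99)).round().astype(int)
q=np.array([proj(f,np.array([456,16,99])+[32.5*np.cos(a),32.5*np.sin(a),0]) for a in np.linspace(0,6.28,40)]); print(q.min(0),q.max(0))
a=cv2.imread('pics/w7.png'); cv2.polylines(a,[q.round().astype(int)],True,(255,0,255),1)
cv2.imwrite('pics/w7c.png',cv2.resize(a[max(v-70,0):v+70,u-80:u+80],None,fx=3,fy=3)); print(u-80,max(v-70,0))
E
```

```text
time_s: 10.25
ee_pos: [405.9, 3.0, 251.7]
tool_rot: [0.0, 0.98, 0.201, 0.001]
force: [0.4, -0.3, 0.7]
width: 0.998
grasp_force: 0.0
[405.5659979    3.01299679 251.36568551] [328.98487075 128.68718631]
[289.50956934  87.1605699 ] [368.4725984  167.40681514]
249 59
```

View pics/w7c.png

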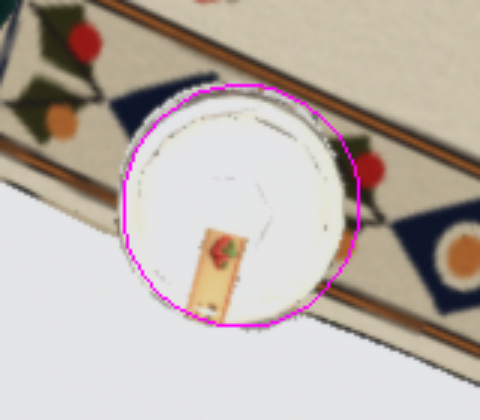

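The lid outline sits about 2 px left and 1 px below the drawn circle, which puts the jam at about (454,17). Going in.

```bash
python3 -m handwheel '[[30,8,-40,0],[49,14,-80,0],[49,14,-110,0],[49,14,-150,0],[49,14,-180,0],[49,14,-200,0],[49,14,-206,0],[49,14,-206,0]]' -1
python3 -m handwheel '[[0,0,0,0],[0,0,0,0],[0,0,0,0],[0,0,0,0],[0,0,0,0],[0,0,0,0],[0,0,0,0],[0,0,0,0]]' 1 60
```

```text
time_s: 11.1
ee_pos: [453.5, 17.2, 44.0]
tool_rot: [-0.0, 0.98, 0.201, -0.001]
force: [-0.5, -0.3, 0.7]
width: 0.997
grasp_force: 0.0
time_s: 11.9
ee_pos: [454.9, 17.2, 46.0]
tool_rot: [0.0, 0.98, 0.201, 0.002]
force: [-0.6, -0.4, 5.0]
width: 0.767
grasp_force: 65.6
```

```bash
python3 -m handwheel '[[0,0,20,0],[0,0,50,0],[0,0,100,0],[0,0,150,0],[0,0,200,0],[0,30,240,0],[0,70,260,0],[10,110,270,0]]' 
python3 -m handwheel '[[20,45,10,0],[35,90,20,0],[50,130,30,0],[60,160,40,0],[70,190,50,0],[70,190,50,0],[70,190,50,0],[70,190,50,0]]'
python3 - <<'E'
from h import *
import pickle
f=grab('wrist','w8.png'); pickle.dump(f,open('w8.pkl','wb'))
print(robot.observe()['ee_pos'])
for c,a in studs(f,(300,0,360,260)): p=onz(f,*c,51); print(c.round(1),a,C(p).round(1))
E
```

```text
time_s: 12.7
ee_pos: [463.1, 128.2, 318.1]
tool_rot: [0.0, 0.98, 0.201, 0.002]
force: [1.8, -0.7, -5.6]
width: 0.767
grasp_force: 70.9
time_s: 13.5
ee_pos: [532.6, 316.3, 364.1]
tool_rot: [0.0, 0.98, 0.201, -0.001]
force: [-0.7, 0.4, -4.1]
width: 0.763
grasp_force: 70.9
[532.73755469 316.06428514 364.02401337]
[343.    8.5] 10 [780.7  51.8]
[358.7   8.9] 11 [780.2  33.8]
[334.4  59.9] 17 [726.3  60.9]
[333.6 112.8] 14 [665.1  61. ]
[333.6 120.4] 15 [655.8  61. ]
[333.5 151.7] 14 [616.1  60.6]
[333.4 159.4] 13 [606.   60.7]
[333.4 166.4] 13 [596.7  60.6]
```

View pics/w8.png

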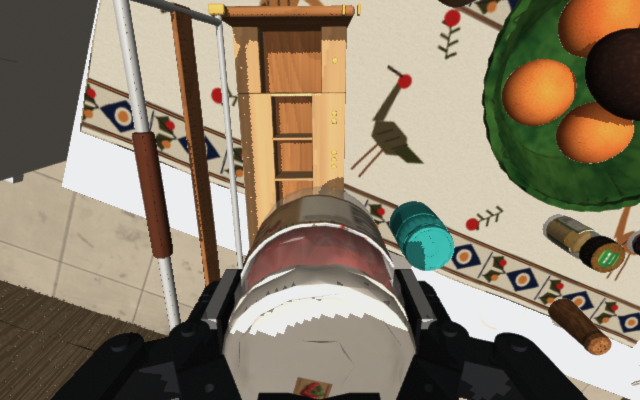

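The wrist view shows the jar held upright with its body seen at (320,250). The tray is visible ahead with pocket 1 at (292,60), and the studs match the earlier measurement, so the caddy hasn't moved.

```bash
python3 -m handwheel '[[40,34,-40,0],[80,68,-80,0],[90,76,-120,0],[90,76,-160,0],[90,76,-200,0],[90,76,-235,0],[90,76,-255,0],[90,76,-260,0]]'
python3 -c "
from h import *
o=robot.observe(); print(o['ee_pos'],C(o['ee_pos']),o['force'])
f=grab('wrist','w9.png')
for c,a in studs(f,(0,0,640,300)): p=onz(f,*c,51); print(c.round(1),a,C(p).round(1))
"
```

```text
time_s: 14.35
ee_pos: [621.1, 390.8, 100.4]
tool_rot: [0.001, 0.98, 0.201, -0.004]
force: [-0.4, 0.7, -5.6]
width: 0.765
grasp_force: 70.8
[621.13946126 390.81295598 100.40897604] [725.16228003 112.64397234] [-0.40822865  0.6818931  -5.57758918]
[392. 149.] 3 [776.9  73.6]
[241. 150.] 3 [776.7 155.8]
[477.1 208. ] 55 [742.6  22.1]
[518.3 208.3] 54 [742.3  -1.7]
```

```bash
python3 -m handwheel '[[1,0,0,0],[1,0,-8,0],[1,0,-16,0],[1,0,-22,0],[1,0,-28,0],[1,0,-34,0],[1,0,-38,0],[1,0,-38,0]]'
```

```text
time_s: 15.2
ee_pos: [624.5, 393.3, 65.4]
tool_rot: [0.0, 0.979, 0.202, -0.0]
force: [-0.9, 0.1, -4.2]
width: 0.759
grasp_force: 70.9
```

```bash
python3 -m handwheel '[[0,0,-3,0],[0,0,-6,0],[0,0,-8,0],[0,0,-10,0],[0,0,-11,0],[0,0,-12,0],[0,0,-12,0],[0,0,-12,0]]'
```

```text
time_s: 16.0
ee_pos: [624.7, 393.4, 54.4]
tool_rot: [-0.0, 0.979, 0.202, 0.0]
force: [-1.0, 0.3, -5.3]
width: 0.771
grasp_force: 71.0
```

```bash
python3 -m handwheel '[[0,0,-1,0],[0,0,-2,0],[0,0,-2,0],[0,0,-2,0],[0,0,-2,0],[0,0,-2,0],[0,0,-2,0],[0,0,-2,0]]'
python3 -m handwheel '[[0,0,0,0],[0,0,0,0],[0,0,0,0],[0,0,0,0],[0,0,0,0],[0,0,20,0],[0,0,60,0],[0,0,110,0]]' -0.95
python3 -m handwheel '[[0,0,50,0],[0,0,100,0],[-20,-40,150,0],[-50,-80,180,0],[-80,-100,180,0],[-80,-100,180,0],[-80,-100,180,0],[-80,-100,180,0]]'
python3 - <<'E'
from h import *
import pickle
f=grab('wrist','w10.png'); pickle.dump(f,open('w10.pkl','wb'))
print(robot.observe()['ee_pos'])
for c,a in studs(f,(300,0,360,260)): p=onz(f,*c,51); print(c.round(1),a,C(p).round(1))
E
```

```text
time_s: 16.8
ee_pos: [624.8, 393.4, 54.2]
tool_rot: [-0.0, 0.979, 0.202, 0.0]
force: [-3.9, -2.8, 6.7]
width: 0.766
grasp_force: 72.2
time_s: 17.6
ee_pos: [622.9, 392.2, 160.5]
tool_rot: [0.001, 0.98, 0.201, -0.003]
force: [1.5, 0.4, 0.6]
width: 0.974
grasp_force: 0.0
time_s: 18.4
ee_pos: [545.2, 293.9, 342.0]
tool_rot: [-0.0, 0.979, 0.201, 0.0]
force: [0.2, 1.1, 0.1]
width: 0.978
grasp_force: 0.0
[545.3409032  294.0232821  341.49875838]
[316.8   7.4] 25 [781.2  56.4]
[333.5   7. ] 20 [781.6  38.2]
[312.6  61.8] 19 [726.4  61.3]
[313.2 117. ] 19 [665.3  61. ]
[313.4 124.9] 17 [656.   60.9]
[313.7 157.8] 16 [615.9  60.8]
[313.7 165.5] 14 [606.2  60.8]
[313.9 172.8] 18 [596.9  60.6]
[314.1 195.7] 13 [566.7  60.6]
[314.2 202.4] 12 [557.5  60.4]
[314.5 237.5] 11 [507.8  60.4]
[314.8 244. ] 10 [498.3  60. ]
[314.7 250.2] 12 [488.9  60.2]
[314.5 256.6] 11 [479.2  60.4]
```

View pics/w10.png

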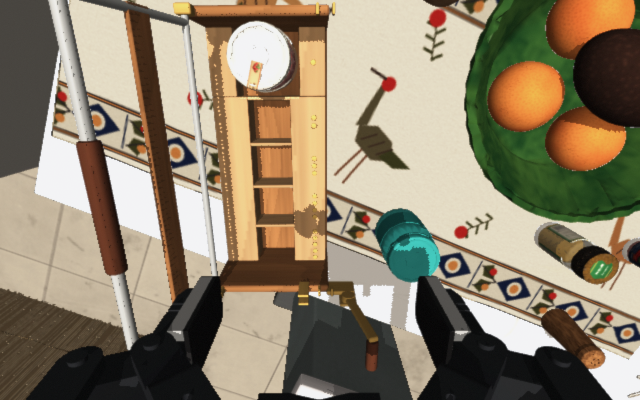

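The jam jar stands in pocket 1 (lid at (260,57)) and the floor contact was felt. Paprika is next.

```bash
python3 -m handwheel '[[-20,-45,0,0],[-40,-90,0,0],[-60,-135,0,0],[-75,-180,0,0],[-75,-230,0,0],[-65,-280,0,0],[-45,-325,0,0],[-25,-370,0,0]]' -0.4
python3 -m handwheel '[[25,-40,-20,0],[50,-80,-40,0],[76,-128,-60,0],[76,-128,-110,0],[76,-128,-150,0],[76,-128,-160,0],[76,-128,-160,0],[76,-128,-160,0]]'
python3 - <<'E'
from h import *
o=robot.observe(); print(o['ee_pos'])
f=grab('wrist','w11.png')
q=np.array([proj(f,np.array([596.3,-203.9,105])+[20*np.cos(a),20*np.sin(a),0]) for a in np.linspace(0,6.28,40)])
q2=np.array([proj(f,np.array([564.1,-69.2,105])+[21*np.cos(a),21*np.sin(a),0]) for a in np.linspace(0,6.28,40)])
print(q.mean(0),q2.mean(0))
a=cv2.imread('pics/w11.png')
for k in (q,q2): cv2.polylines(a,[k.round().astype(int)],True,(255,0,255),1)
cv2.imwrite('pics/w11c.png',a)
E
```

```text
time_s: 19.25
ee_pos: [521.0, -78.5, 341.7]
tool_rot: [-0.0, 0.979, 0.202, -0.0]
force: [1.1, 0.6, 0.4]
width: 0.698
grasp_force: 0.0
time_s: 20.05
ee_pos: [597.2, -204.8, 183.8]
tool_rot: [0.001, 0.979, 0.202, 0.001]
force: [0.2, -0.3, 0.6]
width: 0.702
grasp_force: 0.0
[ 597.178348   -204.7688475   183.79495595]
[318.60117818 218.57579837] [108.6482964  184.61353832]
```

View pics/w11c.png

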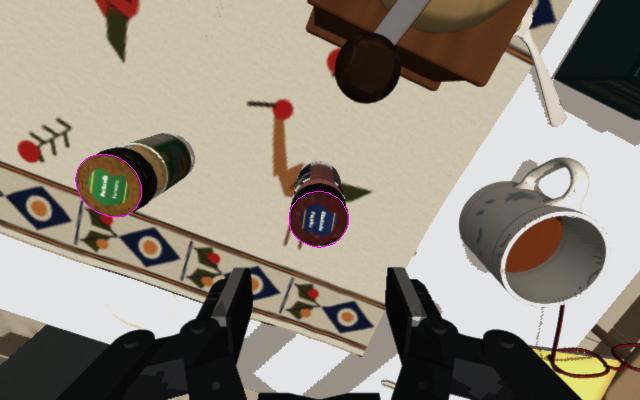

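The drawn circles sit on the paprika lid (319,218) and the turmeric lid (109,185). That uses up my picture views, so from here I measure numerically.

```bash
python3 -m handwheel '[[-1,1,-40,0],[-1,1,-80,0],[-1,1,-110,0],[-1,1,-125,0],[-1,1,-133,0],[-1,1,-134,0],[-1,1,-134,0],[-1,1,-134,0]]'
python3 -m handwheel '[[0,0,0,0],[0,0,0,0],[0,0,0,0],[0,0,0,0],[0,0,0,0],[0,0,0,0],[0,0,30,0],[0,0,70,0]]' 1 40
python3 -m handwheel '[[-20,20,50,0],[-40,50,100,0],[-65,90,140,0],[-90,130,170,0],[-110,175,190,0],[-120,220,210,0],[-120,265,210,0],[-120,310,210,0]]'
```

```text
time_s: 20.9
ee_pos: [595.9, -204.2, 50.0]
tool_rot: [0.001, 0.979, 0.202, 0.001]
force: [-0.2, -0.1, -0.2]
width: 0.702
grasp_force: 0.0
time_s: 21.7
ee_pos: [592.4, -202.7, 116.7]
tool_rot: [-0.002, 0.979, 0.201, -0.002]
force: [0.5, -1.1, -0.7]
width: 0.469
grasp_force: 40.6
time_s: 22.5
ee_pos: [475.3, 83.6, 328.1]
tool_rot: [0.0, 0.98, 0.201, 0.001]
force: [1.4, 0.5, -1.1]
width: 0.472
grasp_force: 40.7
```

```bash
python3 -m handwheel '[[10,45,5,0],[20,90,10,0],[30,130,15,0],[44,165,15,0],[50,180,15,0],[50,180,15,0],[50,180,15,0],[50,180,15,0]]'
cat > st.py <<'E'
from h import *
f=grab('wrist'); o=robot.observe(); print(o['ee_pos'].round(1),C(o['ee_pos']).round(1))
for c,a in studs(f,(220,0,420,260)): p=onz(f,*c,51); print(c.round(1),a,C(p).round(1))
E
python3 st.py
```

```text
time_s: 23.3
ee_pos: [525.4, 260.7, 341.1]
tool_rot: [0.0, 0.98, 0.201, -0.001]
force: [-0.2, -0.5, -1.1]
width: 0.467
grasp_force: 40.7
[525.5 260.7 341.3] [585.8  31.1]
[291.7  30.6] 22 [726.5  61.2]
[293.2  88.8] 19 [665.5  61.2]
[293.6  97.4] 20 [655.9  61. ]
[294.7 131.8] 18 [616.1  60.7]
[294.8 139.8] 19 [606.5  60.8]
[294.8 147.8] 19 [596.7  61. ]
[295.7 171.7] 15 [566.8  60.7]
[296.2 179. ] 19 [557.3  60.3]
[296.5 186.3] 14 [547.7  60.1]
[296.  193.5] 16 [538.1  61. ]
[296.6 208.6] 13 [517.5  60.7]
[297.  215.3] 7 [508.2  60.4]
```

```bash
python3 -m handwheel '[[16,45,-20,0],[30,88,-50,0],[36,105,-90,0],[36,105,-130,0],[36,105,-170,0],[36,105,-205,0],[36,105,-225,0],[36,105,-228,0]]'
python3 -c "
from h import *
o=robot.observe(); print(o['ee_pos'],C(o['ee_pos']),o['force'])"
```

```text
time_s: 24.15
ee_pos: [559.9, 364.8, 110.2]
tool_rot: [0.001, 0.98, 0.201, -0.003]
force: [-1.2, -0.4, -1.2]
width: 0.468
grasp_force: 40.8
[559.89815771 364.79222499 110.24463875] [658.62333917 113.02482699] [-1.17295212 -0.39033578 -1.16441793]
```

```bash
python3 -m handwheel '[[0,0,-10,0],[0,0,-20,0],[0,0,-30,0],[0,0,-40,0],[0,0,-47,0],[0,0,-52,0],[0,0,-55,0],[0,0,-55,0]]'
python3 -m handwheel '[[0,0,-1,0],[0,0,-2,0],[0,0,-2,0],[0,0,-2,0],[0,0,-2,0],[0,0,-2,0],[0,0,-2,0],[0,0,-2,0]]'
```

```text
time_s: 24.95
ee_pos: [561.9, 367.2, 58.0]
tool_rot: [-0.0, 0.979, 0.202, -0.0]
force: [0.8, -0.2, -1.8]
width: 0.471
grasp_force: 40.9
time_s: 25.75
ee_pos: [562.4, 367.4, 57.4]
tool_rot: [-0.0, 0.979, 0.201, 0.001]
force: [-0.6, -0.5, 5.7]
width: 0.47
grasp_force: 41.2
```

```bash
python3 -m handwheel '[[0,0,0,0],[0,0,0,0],[0,0,0,0],[0,0,20,0],[0,0,60,0],[0,0,110,0],[0,0,160,0],[0,0,210,0]]' -0.4
python3 -m handwheel '[[-15,-40,45,0],[-30,-85,60,0],[-45,-130,60,0],[-60,-175,60,0],[-75,-220,60,0],[-85,-265,60,0],[-85,-315,60,0],[-75,-360,60,0]]'
python3 -m handwheel '[[30,-30,-20,0],[60,-60,-40,0],[77,-70,-80,0],[77,-70,-120,0],[77,-70,-150,0],[77,-70,-150,0],[77,-70,-150,0],[77,-70,-150,0]]'
python3 - <<'E'
from h import *
o=robot.observe(); print(o['ee_pos']); f=grab('wrist')
u,v=proj(f,(564.1,-69.2,105)).round().astype(int); print(u,v)
print(circ(f,(8,90,70),(75,255,255),(u-50,v-50,u+50,v+45),105,21))
E
```

```text
time_s: 26.55
ee_pos: [561.6, 367.0, 268.1]
tool_rot: [-0.0, 0.979, 0.202, -0.0]
force: [1.6, 0.1, 0.3]
width: 0.699
grasp_force: 0.0
time_s: 27.35
ee_pos: [485.2, 5.5, 326.6]
tool_rot: [-0.0, 0.979, 0.202, -0.0]
force: [0.9, 0.1, -0.6]
width: 0.704
grasp_force: 0.0
time_s: 28.15
ee_pos: [565.4, -63.0, 178.4]
tool_rot: [0.001, 0.979, 0.202, 0.002]
force: [-0.3, -0.1, 0.3]
width: 0.697
grasp_force: 0.0
[565.42014307 -63.0187003  178.3787377 ]
328 227
(array([565.70123432, -68.26898644, 105.        ]), (296, 198, 64, 51), array([296., 194.,  64.,  59.]))
```

```bash
python3 -m handwheel '[[-1,-6,-40,0],[-1,-6,-80,0],[-1,-6,-105,0],[-1,-6,-120,0],[-1,-6,-127,0],[-1,-6,-128,0],[-1,-6,-128,0],[-1,-6,-128,0]]'
python3 -m handwheel '[[0,0,0,0],[0,0,0,0],[0,0,0,0],[0,0,0,0],[0,0,0,0],[0,0,0,0],[0,0,30,0],[0,0,70,0]]' 1 40
python3 -m handwheel '[[-20,20,50,0],[-40,45,100,0],[-60,80,140,0],[-70,120,180,0],[-70,165,205,0],[-60,210,210,0],[-50,255,210,0],[-40,300,210,0]]'
python3 -m handwheel '[[10,40,5,0],[10,50,5,0],[10,50,5,0],[10,50,5,0],[10,50,5,0],[10,50,5,0],[10,50,5,0],[10,50,5,0]]'
python3 st.py
```

```text
time_s: 29.0
ee_pos: [564.1, -69.0, 49.7]
tool_rot: [0.001, 0.979, 0.202, 0.001]
force: [1.0, 0.4, 0.2]
width: 0.704
grasp_force: 0.0
time_s: 29.8
ee_pos: [561.0, -68.3, 117.5]
tool_rot: [-0.001, 0.979, 0.201, -0.002]
force: [0.6, -0.0, -1.1]
width: 0.503
grasp_force: 40.0
time_s: 30.6
ee_pos: [520.0, 218.7, 329.9]
tool_rot: [-0.0, 0.98, 0.201, 0.002]
force: [0.6, 0.1, -0.7]
width: 0.5
grasp_force: 40.1
time_s: 31.4
ee_pos: [530.0, 266.1, 333.0]
tool_rot: [-0.0, 0.98, 0.201, 0.0]
force: [0.1, 0.2, -0.5]
width: 0.5
grasp_force: 40.1
[529.9 266.2 333. ] [592.1  34.4]
[294.2  36.4] 23 [726.5  61.4]
[235.7  39. ] 3 [724.1 125.5]
[295.8  95.3] 20 [665.2  61.1]
[296.1 104. ] 20 [655.7  61. ]
[297.1 138.6] 17 [615.8  60.8]
[296.9 146.7] 18 [606.2  61.2]
[297.4 154.4] 15 [596.9  60.8]
[298.  178.5] 16 [566.7  60.7]
[298.1 186.2] 18 [556.9  60.8]
[298.5 193.3] 14 [547.6  60.5]
[298.6 200.6] 15 [537.9  60.6]
```

```bash
python3 -m handwheel '[[-34,28,-20,0],[-67,56,-40,0],[-67,56,-80,0],[-67,56,-120,0],[-67,56,-160,0],[-67,56,-195,0],[-67,56,-215,0],[-67,56,-220,0]]'
python3 -m handwheel '[[0,0,-10,0],[0,0,-20,0],[0,0,-30,0],[0,0,-40,0],[0,0,-47,0],[0,0,-52,0],[0,0,-55,0],[0,0,-55,0]]'
python3 -m handwheel '[[0,0,-1,0],[0,0,-2,0],[0,0,-2,0],[0,0,-2,0],[0,0,-2,0],[0,0,-2,0],[0,0,-2,0],[0,0,-2,0]]'
```

```text
time_s: 32.25
ee_pos: [461.2, 321.7, 110.3]
tool_rot: [0.001, 0.979, 0.201, -0.002]
force: [-0.1, 0.3, -0.7]
width: 0.5
grasp_force: 40.2
time_s: 33.05
ee_pos: [463.1, 322.8, 57.9]
tool_rot: [-0.0, 0.979, 0.202, 0.0]
force: [-0.4, -0.8, -0.6]
width: 0.506
grasp_force: 40.2
time_s: 33.85
ee_pos: [463.4, 323.0, 57.5]
tool_rot: [-0.0, 0.979, 0.202, 0.001]
force: [-2.9, -3.2, 12.5]
width: 0.502
grasp_force: 41.1
```

```bash
python3 -m handwheel '[[0,0,0,0],[0,0,0,0],[0,0,0,0],[0,0,20,0],[0,0,60,0],[0,0,110,0],[0,0,160,0],[0,0,210,0]]' -0.4
python3 -m handwheel '[[0,-40,30,0],[0,-90,60,0],[0,-140,60,0],[0,-190,60,0],[0,-240,60,0],[0,-290,60,0],[0,-340,60,0],[0,-390,60,0]]'
python3 -m handwheel '[[-5,-40,-10,0],[-15,-85,-30,0],[-25,-115,-60,0],[-25,-115,-110,0],[-25,-115,-150,0],[-25,-115,-150,0],[-25,-115,-150,0],[-25,-115,-150,0]]'
python3 - <<'E'
from h import *
o=robot.observe(); print(o['ee_pos']); f=grab('wrist')
u,v=proj(f,(442.5,-163.2,95)).round().astype(int); print(u,v)
print(circ(f,(8,90,110),(20,255,255),(u-40,v-45,u+40,v+45),95,13))
E
```

```text
time_s: 34.65
ee_pos: [462.5, 322.5, 267.6]
tool_rot: [0.0, 0.979, 0.202, -0.0]
force: [1.5, 0.0, 0.6]
width: 0.701
grasp_force: 0.0
time_s: 35.45
ee_pos: [462.4, -61.8, 325.9]
tool_rot: [-0.0, 0.979, 0.202, 0.0]
force: [0.1, -0.4, 0.1]
width: 0.701
grasp_force: 0.0
time_s: 36.25
ee_pos: [439.6, -175.6, 177.9]
tool_rot: [0.001, 0.979, 0.202, 0.001]
force: [-0.0, 0.6, 0.3]
width: 0.701
grasp_force: 0.0
[ 439.59661341 -175.63606359  177.91825804]
305 206
(array([ 443.31732059, -164.01218712,   95.        ]), (284, 184, 46, 44), array([287., 187.,  38.,  36.]))
```

```bash
python3 -m handwheel '[[3,12,-40,0],[3,12,-80,0],[3,12,-105,0],[3,12,-122,0],[3,12,-130,0],[3,12,-131,0],[3,12,-131,0],[3,12,-131,0]]'
python3 -m handwheel '[[0,0,0,0],[0,0,0,0],[0,0,0,0],[0,0,0,0],[0,0,0,0],[0,0,0,0],[0,0,0,0],[0,0,0,0]]' 1 40
python3 -m handwheel '[[0,0,20,0],[0,0,60,0],[0,0,110,0],[0,10,160,0],[0,30,205,0],[0,60,245,0],[0,100,270,0],[0,150,280,0]]'
python3 -m handwheel '[[10,45,5,0],[20,90,5,0],[25,140,5,0],[25,190,5,0],[30,235,5,0],[60,275,5,0],[80,315,5,0],[80,340,5,0]]'
python3 st.py
```

```text
time_s: 37.1
ee_pos: [442.0, -163.5, 46.1]
tool_rot: [0.001, 0.979, 0.202, 0.001]
force: [-0.3, -0.8, 0.1]
width: 0.699
grasp_force: 0.0
time_s: 37.9
ee_pos: [441.7, -163.4, 45.9]
tool_rot: [0.001, 0.979, 0.201, 0.001]
force: [-0.1, 0.7, 7.6]
width: 0.422
grasp_force: 38.7
time_s: 38.7
ee_pos: [442.2, -13.7, 328.2]
tool_rot: [0.001, 0.98, 0.2, 0.003]
force: [2.0, -0.3, -1.6]
width: 0.423
grasp_force: 40.3
time_s: 39.5
ee_pos: [522.6, 328.9, 329.1]
tool_rot: [-0.0, 0.979, 0.202, 0.001]
force: [-0.3, -1.1, -1.6]
width: 0.426
grasp_force: 40.2
[521.2 331.8 328.8] [610.  98.]
[3.813e+02 3.000e-01] 3 [778.7  29.9]
[350.   54.3] 24 [726.6  61.3]
[348.8 112.1] 19 [665.2  60.9]
[348.5 120.5] 16 [655.7  61. ]
[347.8 154.4] 16 [615.9  60.8]
[347.5 162.3] 14 [606.3  60.9]
[347.2 169.9] 19 [596.9  61. ]
```

```bash
python3 -m handwheel '[[-45,-13,-15,0],[-90,-26,-30,0],[-108,-30,-60,0],[-108,-30,-105,0],[-108,-30,-150,0],[-108,-30,-190,0],[-108,-30,-215,0],[-108,-30,-220,0]]'
python3 -m handwheel '[[0,0,-10,0],[0,0,-20,0],[0,0,-30,0],[0,0,-40,0],[0,0,-47,0],[0,0,-52,0],[0,0,-54,0],[0,0,-54,0]]'
python3 -m handwheel '[[0,0,-1,0],[0,0,-2,0],[0,0,-2,0],[0,0,-2,0],[0,0,-2,0],[0,0,-2,0],[0,0,-2,0],[0,0,-2,0]]'
```

```text
time_s: 40.35
ee_pos: [412.0, 295.3, 107.6]
tool_rot: [0.0, 0.98, 0.201, -0.001]
force: [-0.4, 0.8, -0.2]
width: 0.42
grasp_force: 40.0
time_s: 41.15
ee_pos: [415.0, 298.7, 57.1]
tool_rot: [-0.002, 0.98, 0.201, 0.003]
force: [0.2, 8.1, -1.9]
width: 0.425
grasp_force: 46.1
time_s: 41.95
ee_pos: [415.1, 298.8, 55.4]
tool_rot: [-0.002, 0.98, 0.201, 0.003]
force: [-0.5, 7.0, 1.3]
width: 0.419
grasp_force: 46.7
```

```bash
python3 -m handwheel '[[-1,1,0,0],[-1,3,0,0],[-1,3,-1,0],[-1,3,-2,0],[-1,3,-3,0],[-1,3,-3,0],[-1,3,-3,0],[-1,3,-3,0]]'
```

```text
time_s: 42.75
ee_pos: [413.8, 299.9, 51.4]
tool_rot: [-0.001, 0.979, 0.201, 0.002]
force: [5.4, 2.8, 3.3]
width: 0.417
grasp_force: 47.1
```

```bash
python3 -m handwheel '[[0,0,0,0],[0,0,0,0],[0,0,0,0],[0,0,20,0],[0,0,60,0],[0,0,110,0],[0,0,160,0],[0,0,210,0]]' -0.4
python3 -m handwheel '[[30,5,40,0],[60,10,80,0],[90,15,80,0],[100,20,80,0],[100,20,80,0],[100,20,80,0],[100,20,80,0],[100,20,80,0]]'
python3 - <<'E'
from h import *
import pickle
f=grab('wrist','w12.png'); s=grab('scene','s12.png'); pickle.dump((f,s),open('w12.pkl','wb'))
o=robot.observe(); print(o['ee_pos'].round(1))
for c,a in studs(f,(220,0,420,260)): print(C(onz(f,*c,51)).round(1),end=' ')
h=cv2.cvtColor(f['pixels'],cv2.COLOR_RGB2HSV)
def W(cx,cy): return np.array([.9181*cx-.3963*cy,.3963*cx+.9181*cy])
for n,cx,z,lo,hi,r in [('jam',726.5,107,(0,0,195),(179,20,255),32.5),('pap',660.5,113,(0,60,40),(179,255,130),20),('tur',552.4,113,(8,90,60),(75,255,160),21),('shk',498.5,103,(8,90,60),(20,255,170),15)]:
    u,v=proj(f,[*W(cx,112.8),z]).round().astype(int); q=int(r*1.25)
    try:
        p,b,e=circ(f,lo,hi,(max(u-q,0),max(v-q,0),u+q,v+q),z,r); print('\n',n,(u,v),p.round(1),C(p).round(1),b,e)
    except Exception as ex: print('\n',n,(u,v),ex)
E
```

```text
time_s: 43.55
ee_pos: [410.5, 298.3, 262.1]
tool_rot: [0.0, 0.979, 0.201, -0.001]
force: [1.0, 0.7, 0.1]
width: 0.697
grasp_force: 0.0
time_s: 44.35
ee_pos: [510.5, 318.8, 340.2]
tool_rot: [0.0, 0.979, 0.202, -0.001]
force: [1.1, -0.1, 0.3]
width: 0.701
grasp_force: 0.0
[511.1 319.  340.6]
[725.6 118.9] [726.4  61.2] [665.4  61.1] [655.7  60.7] [616.1  60.9] [606.5  60.8] [597.   60.6] [566.5  60.6] [556.9  60.8] [547.6  60.6] [538.   60.5] 
 jam (np.int64(296), np.int64(33)) [624.7 394.6 107. ] [729.9 114.7] (263, 0, 63, 65) [260. -10.  68.  75.]

 pap (np.int64(297), np.int64(105)) [567.6 364.  113. ] [665.4 109.2] (277, 80, 44, 45) [281.  78.  40.  42.]

 tur (np.int64(299), np.int64(206)) [460.4 316.  113. ] [547.9 107.7] (280, 184, 45, 48) [285. 192.  38.  35.]

 shk (np.int64(301), np.int64(246)) [402.9 297.2 103. ] [487.7 113.1] (283, 234, 36, 30) [288. 243.  25.  23.]
```

Run:
```python
from h import *
import pickle
f,s=pickle.load(open('w12.pkl','rb'))
for z in (243,246):
    g=[.9181*617.8-.3963*219,.3963*617.8+.9181*219,z]; u,v=proj(f,g).round().astype(int); print('exp',u,v)
c=blob(f,(0,100,20),(12,255,115),(max(u-60,0),max(v-110,0),u+60,min(v+110,290))); a,b=ends(c); print(a,b,cv2.contourArea(c))
for z in (240,244,248):
    A,B=onz(f,*a,z),onz(f,*b,z); print(z,((A+B)/2).round(1),C((A+B)/2).round(1),np.linalg.norm(A-B).round(1))
e=proj(s,g); c=blob(s,(0,100,20),(12,255,115),tuple((np.r_[e-40,e+40]).astype(int))); a2,b2=ends(c); print(e,a2,b2)
M=(a+b)/2; m=(a2+b2)/2
# sleeve centre across two views
print('tri',tri((f,*M),(s,*m)).round(1),cv2.boundingRect(c))
```

```text
exp 136 179
exp 134 180
[134.84575  104.997734] [161.17213 247.599  ] 3038.5
240 [481.  438.6 240. ] [615.4 212. ] 104.3
244 [482.7 437.2 244. ] [616.5 210. ] 102.6
248 [484.5 435.8 248. ] [617.6 208.1] 100.9
[246.98733919 217.79920078] [248.64824 212.77657] [248.28542 218.21904]
tri [485.7 436.5 246.7] (230, 212, 38, 8)
```

```bash
python3 -m handwheel '[[-10,40,0,0],[-20,80,0,0],[-28,117,0,0],[-28,117,-20,0],[-28,117,-60,0],[-28,117,-95,0],[-28,117,-112,0],[-28,117,-112,0]]' 0
python3 -m handwheel '[[0,0,0,0],[0,0,0,0],[0,0,0,0],[0,0,0,0],[0,0,0,0],[0,0,0,0],[0,0,0,0],[0,0,0,0]]' 1 60
```

```text
time_s: 45.25
ee_pos: [481.7, 434.7, 225.4]
tool_rot: [0.001, 0.979, 0.202, -0.003]
force: [0.0, 0.4, 0.4]
width: 0.498
grasp_force: 0.0
time_s: 46.05
ee_pos: [484.8, 436.7, 230.6]
tool_rot: [-0.001, 0.979, 0.202, 0.001]
force: [-1.0, -1.0, 5.4]
width: 0.166
grasp_force: 58.9
```

```bash
python3 -m handwheel '[[6,-14,3,0],[11,-26,4,0],[16,-38,4,0],[21,-50,2,0],[27,-61,-1,0],[31,-73,-5,0],[36,-84,-10,0],[41,-94,-17,0]]'
python3 -m handwheel '[[4,-10,-8,0],[8,-19,-16,0],[12,-27,-26,0],[15,-34,-36,0],[17,-40,-47,0],[20,-45,-59,0],[21,-50,-71,0],[23,-53,-84,0]]'
```

```text
time_s: 46.85
ee_pos: [525.7, 343.1, 213.4]
tool_rot: [-0.002, 0.98, 0.201, 0.001]
force: [-0.9, 2.9, 2.8]
width: 0.161
grasp_force: 63.9
time_s: 47.65
ee_pos: [548.6, 290.0, 127.1]
tool_rot: [-0.001, 0.98, 0.201, 0.001]
force: [0.9, 4.6, 2.6]
width: 0.159
grasp_force: 63.6
```

```bash
python3 -m handwheel '[[0,0,-6,0],[0,-1,-12,0],[1,-2,-17,0],[1,-2,-20,0],[1,-2,-22,0],[1,-2,-23,0],[1,-2,-24,0],[1,-2,-24,0]]'
```

```text
time_s: 48.45
ee_pos: [549.2, 287.9, 103.4]
tool_rot: [-0.001, 0.979, 0.202, 0.001]
force: [0.8, 7.3, 3.1]
width: 0.162
grasp_force: 64.5
```

Not yet clearly on the rests (3 N); lower a little more.

```bash
python3 -m handwheel '[[0,0,-1,0],[0,0,-1,0],[0,0,-2,0],[0,0,-2,0],[0,0,-3,0],[0,0,-3,0],[0,0,-3,0],[0,0,-3,0]]'
```

```text
time_s: 49.25
ee_pos: [549.3, 288.0, 103.2]
tool_rot: [-0.001, 0.979, 0.202, 0.001]
force: [-5.1, 5.1, 23.5]
width: 0.161
grasp_force: 67.0
```

```bash
python3 -m handwheel '[[0,0,0,0],[0,0,0,0],[0,0,0,0],[0,0,15,0],[0,0,60,0],[0,0,110,0],[0,0,160,0],[0,0,210,0]]' 0
python3 -m handwheel '[[-30,-30,20,0],[-60,-55,20,0],[-90,-70,20,0],[-90,-70,20,0],[-90,-70,20,0],[-90,-70,20,0],[-90,-70,20,0],[-90,-70,20,0]]'
python3 - <<'E'
from h import *
import pickle
f=grab('wrist','w13.png'); s=grab('scene','s13.png'); t=grab('top','t13.png'); pickle.dump((f,s,t),open('w13.pkl','wb'))
o=robot.observe(); print(o['ee_pos'].round(1))
# sleeve
g=[548,288.5,120]; 
for nm,im,R_ in (('w',f,60),('t',t,20),('s',s,20)):
  for n,P in (('sleeve',g),('peg',[400,192.2,200])):
    e=proj(im,P); 
    try:
        c=blob(im,(0,90,20),(13,255,115),tuple(np.clip(np.r_[e-R_,e+R_],0,639).astype(int))); a,b=ends(c); print(nm,n,e.round(),a.round(1),b.round(1),cv2.contourArea(c))
    except Exception as ex: print(nm,n,e.round(),'fail')
E
```

```text
time_s: 50.05
ee_pos: [548.2, 286.2, 311.5]
tool_rot: [0.0, 0.98, 0.201, -0.001]
force: [0.9, 0.4, -0.5]
width: 0.499
grasp_force: 0.0
time_s: 50.85
ee_pos: [459.6, 217.4, 330.2]
tool_rot: [-0.0, 0.979, 0.202, -0.0]
force: [0.1, -0.7, 0.0]
width: 0.503
grasp_force: 0.0
[459.2 217.2 330.4]
w sleeve [287.  57.] [285.7  -0.3] [290.1 111.3] 1919.5
w peg [319. 267.] [337. 246.] [337. 281.] 405.0
t sleeve [217. 189.] fail
t peg [246. 241.] fail
s sleeve [265. 230.] [265.2 227.5] [264.9 231.4] 88.0
s peg [324. 205.] [305.5 185. ] [305.5 190. ] 17.5
```

```bash
python3 -m handwheel '[[20,-45,0,0],[30,-75,0,0],[30,-75,0,0],[30,-75,0,0],[30,-75,0,0],[30,-75,0,0],[30,-75,0,0],[30,-75,0,0]]'
python3 - <<'E'
from h import *
import pickle
f0,s,t=pickle.load(open('w13.pkl','rb'))
f=grab('wrist','w14.png'); pickle.dump(f,open('w14.pkl','wb')); print(robot.observe()['ee_pos'].round(1))
e=proj(f,[400,192,200]).astype(int); print(e)
def pk(f,roi):
    c=blob(f,(0,90,20),(13,255,115),roi); a,b=ends(c); return a,b,cv2.contourArea(c)
A=pk(f0,(290,215,370,300)); B=pk(f,tuple(np.clip(np.r_[e-50,e+50],0,[639,300,639,300]).astype(int)))
print(A,B)
for k in (0,1):
    p=tri((f0,*A[k]),(f,*B[k])); print(p.round(1),C(p).round(1))
m=tri((f0,*(A[0]+A[1])/2),(f,*(B[0]+B[1])/2)); print('mid',m.round(1),C(m).round(1))
c3=np.array([577.,315.5,501]); 
for z in (190,200,205,210): print(z,C(onz(f0,*(A[0]+A[1])/2,z)).round(1),C(onz(f,*(B[0]+B[1])/2,z)).round(1))
hs=cv2.cvtColor(s['pixels'],cv2.COLOR_RGB2HSV)[196:212,310:340]; m=cv2.inRange(hs,np.array((0,80,10)),np.array((14,255,120))); ys,xs=np.nonzero(m); print(len(xs),xs.mean()+310,ys.mean()+196)
# sleeve height closed check
a,b,_=pk(f0,(230,0,340,130)); c,d,_=pk(s,(245,215,290,245)); print('sleeve',tri((f0,*b),(s,*max(((c+d)/2,),key=lambda x:x[0]))).round(1))
E
```

```text
time_s: 51.8
ee_pos: [488.7, 142.6, 330.7]
tool_rot: [-0.0, 0.979, 0.202, 0.0]
force: [0.6, 0.1, 0.5]
width: 0.505
grasp_force: 0.0
[488.7 142.5 330.7]
[227 263]
(array([337., 246.], dtype=float32), array([337., 281.], dtype=float32), 405.0) (array([242.8588 , 242.16467], dtype=float32), array([245.40585, 275.27643], dtype=float32), 394.0)
[424.3 186.2 199.8] [463.4   2.8]
[395.5 173.4 202.5] [431.9   2.4]
mid [410.1 179.9 201.1] [447.8   2.6]
190 [441.   2.] [442.8   5.1]
200 [446.4   2.6] [448.    2.7]
205 [449.1   2.9] [450.7   1.6]
210 [451.8   3.2] [4.533e+02 4.000e-01]
25 323.24 202.76
sleeve [523.  282.1 127.5]
```

Run:
```python
from h import *
import pickle
f0,s,t=pickle.load(open('w13.pkl','rb')); f=pickle.load(open('w14.pkl','rb'))
for g in (f0,f):
    print([C(onz(g,*c,51)).round(1).tolist() for c,a in studs(g,(0,0,640,260))])
def pk(f,roi):
    c=blob(f,(0,90,20),(13,255,115),roi); return ends(c)+(cv2.contourArea(c),)
print(pk(f,(100,0,260,140)),proj(f,[502.5,268.7,120]),proj(f,[594,309,120]),proj(f0,[502.5,268.7,120]))
```

```text
[[557.3, 60.9], [547.8, 61.0], [538.3, 60.8], [517.4, 60.9], [508.3, 60.9], [498.6, 60.6], [489.3, 60.8], [479.6, 60.9], [455.2, 133.0], [442.4, 211.4], [443.5, 87.1], [442.5, 36.2], [429.5, 87.6]]
[[665.3, 58.9], [655.9, 58.8], [607.2, 58.5], [566.7, 58.7], [557.3, 60.1], [547.9, 60.3], [538.2, 59.9], [517.7, 60.0], [507.9, 60.3], [498.4, 60.0], [489.1, 59.9], [479.5, 59.6], [456.0, 149.5], [444.0, 78.4], [443.1, 60.2], [442.9, 228.9], [444.0, 110.1], [442.7, 54.1], [440.6, 42.5], [430.2, 109.5], [430.7, 101.9], [428.4, 50.5], [399.3, 41.0]]
(array([193.48552 ,  -0.802021], dtype=float32), array([205.19801 , 108.514496], dtype=float32), 1630.5) [205.54197393 109.06341893] [192.56393818  -9.33113949] [288.40623738 112.05764541]
```

Run:
```python
from h import *
import pickle
f=pickle.load(open('w5.pkl','rb'))
for n,u,v,z in (('keeper',215,497,114),('pivotL',262,492,131),('pivotR',295,497,131),('barEnd',333,567,201),('peg',338,580,201)):
    print(n,C(onz(f,200+u/1.8,v/1.8,z)).round(1))
f0,s,t=pickle.load(open('w13.pkl','rb')); f1=pickle.load(open('w14.pkl','rb'))
for g in (f0,f1):
    hsv=cv2.cvtColor(g['pixels'],cv2.COLOR_RGB2HSV); m=cv2.inRange(hsv,np.array((18,100,60)),np.array((34,255,255)))
    for z,lab in ((131,'at131'),):
        n,_,st,ce=cv2.connectedComponentsWithStats(m)
        print([(st[i][:5].tolist(),C(onz(g,*ce[i],z)).round(0).tolist()) for i in range(1,n) if st[i][4]>25 and ce[i][1]>150])
```

```text
keeper [462.8  73. ]
pivotL [476.6  41.4]
pivotR [472.8  19. ]
barEnd [468.1   5.6]
peg [459.2   2.1]
[([266, 166, 3, 19, 33], [507.0, 70.0]), ([225, 197, 6, 7, 36], [482.0, 111.0]), ([259, 203, 14, 18, 178], [469.0, 72.0]), ([297, 202, 47, 43, 727], [461.0, 17.0]), ([160, 204, 18, 12, 162], [471.0, 173.0])]
[([198, 143, 8, 40, 157], [515.0, 55.0]), ([216, 153, 5, 7, 26], [524.0, 37.0]), ([148, 195, 6, 6, 34], [482.0, 109.0]), ([221, 199, 31, 43, 703], [462.0, 21.0]), ([83, 201, 20, 12, 165], [471.0, 171.0]), ([180, 200, 19, 18, 180], [469.0, 72.0]), ([207, 202, 4, 9, 26], [472.0, 51.0]), ([618, 308, 20, 27, 187], [327.0, -421.0]), ([623, 372, 17, 28, 232], [228.0, -458.0])]
```

```bash
python3 -m handwheel '[[-40,19,0,0],[-79,37,-10,0],[-79,37,-50,0],[-79,37,-90,0],[-79,37,-120,0],[-79,37,-138,0],[-79,37,-145,0],[-79,37,-145,0]]' 0.1
python3 -m handwheel '[[0,0,0,0],[0,0,0,0],[0,0,0,0],[0,0,0,0],[0,0,0,0],[0,0,0,0],[0,0,0,0],[0,0,0,0]]' 1 30
```

```text
time_s: 52.65
ee_pos: [409.4, 179.0, 185.2]
tool_rot: [-0.0, 0.979, 0.202, -0.001]
force: [-0.5, 0.7, 0.6]
width: 0.45
grasp_force: 0.0
time_s: 53.45
ee_pos: [411.0, 179.2, 186.8]
tool_rot: [-0.0, 0.979, 0.202, 0.001]
force: [-1.2, -0.2, 7.4]
width: 0.121
grasp_force: 29.7
```

```bash
python3 -m handwheel '[[-6,13,2,0],[-11,26,1,0],[-17,39,-3,0],[-22,51,-10,0],[-26,61,-19,0],[-30,70,-29,0],[-33,76,-42,0],[-34,80,-56,0]]'
```

```text
time_s: 54.25
ee_pos: [375.6, 260.2, 129.1]
tool_rot: [-0.001, 0.979, 0.202, 0.0]
force: [0.6, -1.4, 2.9]
width: 0.126
grasp_force: 33.5
```

Peg at about z 145; finish down to 131 with a light press.

```bash
python3 -m handwheel '[[0,1,-4,0],[-1,1,-8,0],[-1,1,-11,0],[-1,1,-13,0],[-1,1,-14,0],[-1,1,-15,0],[-1,1,-16,0],[-1,1,-16,0]]'
python3 -m handwheel '[[0,0,-1,0],[0,0,-2,0],[0,0,-3,0],[0,0,-3,0],[0,0,-3,0],[0,0,-3,0],[0,0,-3,0],[0,0,-3,0]]'
```

```text
time_s: 55.05
ee_pos: [374.8, 261.7, 113.9]
tool_rot: [-0.002, 0.98, 0.201, 0.0]
force: [-2.2, 8.2, 1.7]
width: 0.128
grasp_force: 34.2
time_s: 55.85
ee_pos: [374.9, 261.7, 111.1]
tool_rot: [-0.002, 0.98, 0.201, 0.0]
force: [-2.7, 8.0, 3.5]
width: 0.125
grasp_force: 34.6
```

```bash
python3 -m handwheel '[[0,0,-1,0],[0,0,-2,0],[0,0,-2,0],[0,0,-2,0],[0,0,-2,0],[0,0,-2,0],[0,0,-2,0],[0,0,-2,0]]'
python3 -m handwheel '[[0,0,-1,0],[0,0,-2,0],[0,0,-2,0],[0,0,-2,0],[0,0,-2,0],[0,0,-2,0],[0,0,-2,0],[0,0,-2,0]]'
```

```text
time_s: 56.65
ee_pos: [375.0, 261.8, 110.5]
tool_rot: [-0.002, 0.98, 0.201, 0.001]
force: [-6.6, 6.8, 21.2]
width: 0.13
grasp_force: 36.2
time_s: 57.45
ee_pos: [375.2, 261.9, 109.8]
tool_rot: [-0.002, 0.98, 0.201, 0.001]
force: [-10.9, 3.9, 37.3]
width: 0.125
grasp_force: 37.9
```

```bash
python3 -m handwheel '[[0,0,2,0],[0,0,4,0],[0,0,4,0],[0,0,4,0],[0,0,4,0],[0,0,4,0],[0,0,4,0],[0,0,4,0]]' 0.3
python3 -m handwheel '[[0,0,20,0],[0,0,60,0],[0,0,110,0],[0,0,160,0],[30,0,210,0],[70,0,220,0],[100,0,220,0],[120,0,220,0]]'
python3 -m handwheel '[[0,0,0,0],[0,0,0,0],[0,0,0,0],[0,0,0,0],[0,0,0,0],[0,0,0,0],[0,0,0,0],[0,0,0,0]]'
python3 - <<'E'
from h import *
f=grab('wrist','w15.png'); s=grab('scene','s15.png'); print(robot.observe()['ee_pos'].round(1))
def W(cx,cy,z): return np.array([.9181*cx-.3963*cy,.3963*cx+.9181*cy,z])
def pk(f,roi):
    c=blob(f,(0,90,20),(13,255,115),roi); return ends(c)+(cv2.contourArea(c),)
e=proj(f,W(447.8,91.5,131)); print('peg exp',e)
a,b,ar=pk(f,tuple(np.clip(np.r_[e-35,e+35],0,[639,330,639,330]).astype(int))); print(a,b,ar)
for z in (126,131,136): print(z,C(onz(f,*(a+b)/2,z)).round(1))
n,fa=W(567.8,47.6,120),W(667.8,47.6,120); print('sleeve exp',proj(f,n),proj(f,fa))
e=proj(f,W(617.8,47.6,120)); print(pk(f,tuple(np.clip(np.r_[e-[40,90],e+[40,90]],0,[639,399,639,399]).astype(int))))
print([C(onz(f,*c,51)).round(1).tolist() for c,a in studs(f,(200,0,460,260))])
E
```

```text
time_s: 58.25
ee_pos: [374.9, 260.0, 110.6]
tool_rot: [-0.0, 0.979, 0.201, -0.0]
force: [-0.9, -0.7, -0.5]
width: 0.349
grasp_force: 0.0
time_s: 59.05
ee_pos: [497.5, 260.1, 331.7]
tool_rot: [-0.0, 0.98, 0.201, 0.001]
force: [0.6, -0.2, -0.1]
width: 0.347
grasp_force: 0.0
time_s: 59.85
ee_pos: [494.8, 260.1, 330.8]
tool_rot: [-0.0, 0.979, 0.202, 0.0]
force: [0.0, 0.2, -0.5]
width: 0.349
grasp_force: 0.0
[494.9 260.1 330.7]
peg exp [275.21026644 272.00558223]
[291. 237.] [291. 238.] 12.0
126 [486.9  73.4]
131 [489.2  73. ]
136 [491.4  72.6]
sleeve exp [314.69883613 162.18550316] [314.14025018  55.40984186]
(array([313.1876  ,  54.911842], dtype=float32), array([315.44193, 161.99072], dtype=float32), 1461.5)
[[725.5, 61.1], [665.2, 61.1], [655.6, 61.1], [615.9, 60.9], [606.3, 61.0], [597.1, 60.9], [566.7, 60.5], [557.1, 60.6], [547.7, 60.5], [537.8, 60.3], [517.4, 60.1], [507.9, 60.3], [498.5, 60.1], [489.3, 60.4], [445.0, 127.2], [431.6, 199.9], [430.7, 81.1]]
```

```bash
python3 -m handwheel '[[-40,-40,0,0],[-70,-70,10,0],[-70,-70,20,0],[-70,-70,20,0],[-70,-70,20,0],[-70,-70,20,0],[-70,-70,20,0],[-70,-70,20,0]]'
python3 - <<'E'
from h import *
f=grab('wrist','w16.png'); s=grab('scene','s16.png'); print(robot.observe()['ee_pos'].round(1))
def W(cx,cy,z): return np.array([.9181*cx-.3963*cy,.3963*cx+.9181*cy,z])
e=proj(f,W(447.8,91.5,131)); print('peg exp',e, 'hinge',proj(f,W(468,19.5,131)),'keeper',proj(f,W(468,73,120)))
hsv=cv2.cvtColor(f['pixels'],cv2.COLOR_RGB2HSV)
for nm,lo,hi in (('brown',(0,90,20),(13,255,115)),('brass',(18,100,60),(34,255,255))):
    m=cv2.inRange(hsv,np.array(lo),np.array(hi)); n,_,st,ce=cv2.connectedComponentsWithStats(m)
    print(nm,[(st[i].tolist(),C(onz(f,*ce[i],131)).round(0).tolist()) for i in range(1,n) if st[i][4]>40 and abs(ce[i]-e).max()<110])
E
```

```text
time_s: 60.75
ee_pos: [425.2, 190.4, 350.1]
tool_rot: [-0.0, 0.979, 0.202, -0.0]
force: [-0.2, 1.0, -1.2]
width: 0.352
grasp_force: 0.0
[425.  190.3 350.3]
peg exp [239.56331946 186.75463793] hinge [306.93258667 168.08378006] keeper [257.50778688 165.8231105 ]
brown [([267, 0, 359, 272, 2422], [541.0, -8.0]), ([225, 94, 51, 59, 1020], [507.0, 86.0]), ([232, 94, 20, 11, 86], [536.0, 80.0]), ([180, 150, 28, 3, 60], [486.0, 135.0]), ([168, 160, 49, 1, 49], [477.0, 139.0]), ([233, 172, 12, 31, 290], [447.0, 93.0])]
brass [([233, 66, 10, 32, 62], [554.0, 83.0]), ([233, 159, 82, 18, 821], [468.0, 50.0]), ([152, 161, 17, 11, 152], [470.0, 173.0])]
```

```bash
python3 -c "
from rig import robot
print(robot.job_done())"
```

```text
the job is handed in; nothing more can be done
None
```

I packed jam, paprika, turmeric and the shaker into pockets 1, 2, 4 and 5 in that order (no herb jar was found, so pocket 3 is empty), then closed the lid, latched it last and handed the job in at about 61 s without touching the mug; I judged the paprika, turmeric and shaker fully home by contact force and the lid closing, not by eye.

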